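# Put the matches away in the push-release drawer

## Robot

A 6-joint arm with a two-finger parallel gripper is mounted at the origin on a cart in front of the work surface, level with it; the furniture and walls round the work are solid. World frame = base frame: x ahead of the robot, y to its left, z up, the work surface at z = 0. Lengths are in m, angles in rad, forces in N, time in s.
With the tool pointing down it reaches from about 0.25 to 0.775 m from the base axis. Payload 4 kg.
Tool frame: the origin (TCP) lies at the very end of the fingers, on their centre line; the grasp point (between the pads) lies 19 mm behind it; z points along the fingers, y is the line along which they close (so a half turn about z gives the same grasp; the last joint's range is limited). The gripper opens to 94 mm and grips with 3 to 60 N. Pads are 16 mm wide; open, the fingers measure 119 mm over their backs; the gripper's body (75 mm by 177 mm) begins 78 mm behind the grasp point.
Start: joints at [-1.446, 0.087, 1.371, -0, 1.684, -0.103], TCP at [0.124, -0.536, 0.206] pointing down, gripper open.
Joint ranges: [-3.1, 3.1], [-0.76, 2.03], [0.27, 2.55], [-1.08, 4.22], [0.17, 2.65], [-2.57, 2.57]. Speed limits (rad/s): [2.79, 2.79, 3.14, 3.14, 3.14, 3.14].

## Interface

Orientations are given as [roll, pitch, yaw] about the fixed x, y, z axes, in that order (R = Rz(yaw) Ry(pitch) Rx(roll)).
In Python, from bench import robot, vision gives the robot as it stands.
- The arm moves only by the shell command python3 -m crank 'ROWS'. ROWS is JSON, a list of rows, each a list of 3 entries, a list of its own where there are three numbers: the closure, from 0 (fully open) to 1 (shut), then the shift along the tool's x, y, z in m, then the turn, a rotation vector about the tool's x, y, z in degrees. A call has 1 to 8 rows; each row shifts and turns the commanded pose from where the row before left it, along the tool's axes as they then stand; what a row does not reach is not made up. A row lasts 1/10 s, in which the tool goes at most 50 mm and 8.59 degrees, less where a joint would pass 70% of its speed; a pose out of reach is approached as far as the arm can. A call with a gripper value outside its range is refused whole. The fingers move at their own pace and stop on an object; the grip force is fixed at half the most. Time passes only in rows, so rows that do not move let the fingers close. It gives the time, the measured TCP pose, the force, the opening and the grip force at its end, in the units of the state.
- robot.get_obs(): the state, without advancing time (a new reading comes with each control period).
- vision.snapshot(name): name is "scene" or "top" or "wrist"; returns a dict with "color" (420x560x3 uint8, red, green, blue), "z_map" (420x560 float32, m along the optical axis (not along the pixel's ray), 0 where there is no reading), "fx", "fy", "cx", "cy" (pixels), "R" (3x3) and "t" (3): a world point X has camera coordinates R X + t. Camera axes: x right, y down, z forward; pixel columns grow to the right and rows downward; lengths in m; the calibration is good to about 2 mm. A picture is of the moment at which its call begins.
- robot.close_job(): hands the job in; it is judged then, once.
The state is a dict: "time": time; "joint_positions": joint angles; "qvel": joint speeds; "joint_torque": joint torques, N m; "tool_pos": TCP position; "ee_rot": TCP orientation; "wrist_force": force on the tool from outside, world axes, zero at the start; "wrist_torque": the same for the moment, N m; "width": finger opening in m; "finger_force": force on a finger pad.
Only numpy, scipy, OpenCV 4.12 (cv2) and the standard library are available. Lean on these libraries where they do the work, as an engineer would, in place of code of your own. Each camera call takes 0.05 s, during which the arm holds its last target. There are 200 camera calls.

## Task

Put the box of matches away in the small wooden drawer unit: press the round release button on its top so that the latched tray pops out, lay the matchbox flat in the tray's front compartment, printed side still up, then push the tray home, past its resting place, until it clicks and stays shut by itself. Work gently: press and push only as hard as the springs need, never with more than 15 N, and do not ram the tray against its stop. Leave the mug, the house ornament and the tealights where they stand.

Things in the scene. Friction and masses are not known exactly. Their poses are not given: they have to be found in the camera images.
- drawer_unit: Drawer unit of light wood, fixed to the table, 150 (x) x 130 (y) x 65 (z) mm, with a wide shallow tray in its front and a round steel button on its top. Origin: centre of its underside, at table height. Its front looks along its own -x, roughly towards the robot; z up. The tray slides out along -x; a stiff buffer inside (8 N per mm) stops it just past the click.
- release (a joint): Travel of the button in m: 0 up, grows as it is pressed straight down, bottoms at 0.009. Its spring resists with 1.5 N at the top, 4.7 N at the bottom. At 0.004 to 0.005 (about 3 N) the latch lets go and the tray springs out at once. The button also dips by itself as the tray is pushed home and jumps up again at the click.
- release_top (a point): Centre of the top face of the release button: a steel disc 26 mm across standing 13 mm out of a dark steel collar 42 mm wide and 5 mm high, 20 mm behind the middle of the unit's top, 83 mm above the table when up.
- tray (a joint): Slide of the tray in m, grows outward: 0 latched at rest, 0.085 fully out. A spring pushes it out, 4 N shut, 3 N fully out. It clicks only when pushed 1 to 16 mm deeper than its rest (differs each time, cannot be seen), then comes back to 0. Closing takes 3 to 4 N, then 5 to 8 N in the last 10 mm before the click, then less; 9 to 12 N is reached only on the buffer, past the click. Let go sooner, it springs out.
- tray_front (a point): Centre of the outer face of the tray's wooden front panel (110 mm wide, 20 mm thick, from 8 to 55 mm above the table, with a small flat label holder). It looks along the unit's -x and moves with the tray; latched it stands 20 mm proud of the unit's front edge, and never sinks flush with it. Axes as the unit's.
- tray_in (a point): Centre of the floor of the tray's front compartment, 11 mm above the table; moves with the tray; axes as the unit's. The compartment is 81 (x) x 102 (y) mm inside and wholly clear of the unit when the tray is fully out; side walls rise 23 mm and the rear divider 12 mm above its floor.
- matchbox: Cardboard matchbox with a red printed top, 36 (x) x 55 (y) x 16 (z) mm, 10 to 25 g, lying flat on the table. Origin: centre of its underside. Loose.
- mug: White mug, 74 x 105 x 83 mm, standing upright behind and left of the drawer unit; leave it alone. Origin: centre of its underside.
- house: White ceramic house ornament, 51 x 68 x 127 mm, standing to the left of the matchbox; leave it alone. Origin: centre of its underside.
- tealight_a: Tealight in a metal cup, 38 mm across, 20 mm high, standing left of the drawer unit; leave it alone. Origin: centre of its underside.
- tealight_b: Second tealight like the first, standing left of the matchbox; leave it alone. Origin: centre of its underside.
Mind the look-alikes: they are no part of the job. Leave any blue or turquoise look-alike of the matchbox alone.

How it is judged:
By the outcome, as a careful person would: the job done as asked, in the order asked, and still so for the second after the job is handed in, with the robot touching nothing.
It also fails if it takes over 72 s, if anything falls off the work surface, if the arm or the gripper's body presses on something with over 40 N, if the wrist force passes 120 N, or if a joint passes its speed limit or range.

## Working session

There is one attempt and no reset: what is moved stays moved. The work goes in short steps, Python scripts to look and compute and a shell command to move; the robot and the scene stay as the last step left them, time stands still between calls to the robot, and variables do not carry over. Pictures are saved under pics/ and viewed, at most 10 in all, crops included, and the job is handed in when it is done.

```bash
mkdir -p pics; ls
cat > h.py <<'E'
import numpy as np,cv2,sys
from bench import robot,vision
from scipy.spatial.transform import Rotation as Ro
def snap(n,f=None):
    s=vision.snapshot(n)
    if f: cv2.imwrite('pics/'+f,s['color'][:,:,::-1])
    return s
def ray(s,u,v,z):
    R=np.array(s['R']);t=np.array(s['t']);c=-R.T@t
    d=R.T@np.array([(u-s['cx'])/s['fx'],(v-s['cy'])/s['fy'],1]);return c+d*(z-c[2])/d[2]
def depth(s):
    v,u=np.mgrid[:420,:560];z=s['z_map']
    P=np.stack([(u-s['cx'])/s['fx']*z,(v-s['cy'])/s['fy']*z,z],-1)
    return (P-np.array(s['t']))@np.array(s['R'])
def T():
    o=robot.get_obs();return np.array(o['tool_pos']),Ro.from_euler('xyz',o['ee_rot'])
def local(p):
    a,r=T();return np.round(r.inv().apply(np.array(p)-a)*1000,1)
E
python3 - <<'E'
from h import *
o=robot.get_obs();print(o)
a=snap('scene','s0.png');b=snap('top','t0.png')
cv2.imwrite('pics/st.png',cv2.resize(np.vstack([a['color'],b['color']])[:,:,::-1],(560,840))[:1])
E
```

```text
pics
{'time': 0.0, 'joint_positions': array([-1.44606272e+00,  8.79462275e-02,  1.37225061e+00, -8.70352070e-06,
        1.68357951e+00, -1.03114718e-01]), 'qvel': array([ 0.00088714,  0.00029785, -0.00029288, -0.00014511,  0.0001622 ,
       -0.00069393]), 'joint_torque': array([-1.95576117e-04, -3.40187716e+01, -3.02420533e+01,  7.17173656e-02,
        3.30512412e-02, -1.48171475e-04]), 'tool_pos': array([ 0.12415156, -0.5352449 ,  0.20431082]), 'ee_rot': array([-3.13941967e+00, -2.16166977e-04,  2.27847124e-01]), 'wrist_force': array([-0.88382962, -0.32876361, -0.197597  ]), 'wrist_torque': array([-0.06418066,  0.01634941,  0.00837402]), 'finger_force': 0.0, 'width': 0.0940157959014022}
```

View pics/s0.png

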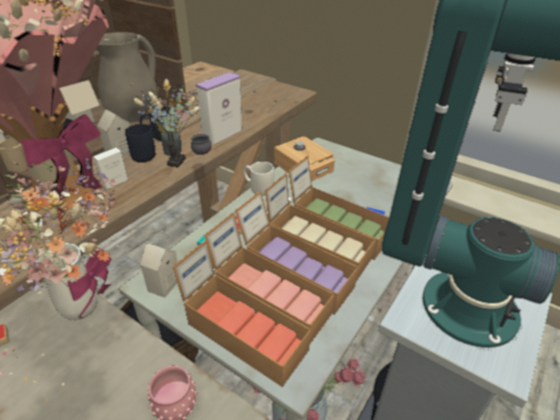

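View pics/t0.png

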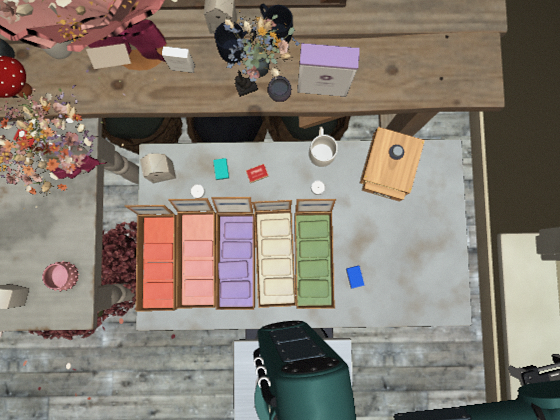

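The scene view shows the unit at about (305,155), behind the row of boxes. In the top view the unit is at (393,165) with its button at (397,152), and the red matchbox is at (257,172). The turquoise look-alike is at (221,169), the blue one at (355,277), and the upright lids at about row 205.

Run:
```python
from h import *
b=snap('top');P=depth(b);c=b['color'].astype(int)
hsv=cv2.cvtColor(b['color'],cv2.COLOR_RGB2HSV)
m=((hsv[...,0]<8)|(hsv[...,0]>172))&(hsv[...,1]>150)
m[:155]=0;m[190:]=0;m[:,:235]=0;m[:,280:]=0
r=cv2.minAreaRect(np.argwhere(m)[:,::-1].astype(np.float32));print(m.sum(),r,np.median(P[m],0))
bp=cv2.boxPoints(r);print(np.array([ray(b,*p,.016) for p in bp]).round(4), ray(b,*r[0],.016))
# unit top
U=(P[...,2]>.058)&(P[...,2]<.072);U[:,:350]=0;U[:,440:]=0;U[:115]=0;U[215:]=0
n,l,st,ce=cv2.connectedComponentsWithStats(U.astype(np.uint8))
k=1+np.argmax(st[1:,4]);q=P[l==k];r=cv2.minAreaRect(q[:,:2].astype(np.float32));print(r,np.median(q[:,2]),len(q));print(cv2.boxPoints(r))
B=(P[...,2]>.077)&(P[...,2]<.09);B[:,:380]=0;B[:,415:]=0;B[:135]=0;B[170:]=0
print('btn',P[B].mean(0),B.sum(),np.median(P[B],0))
F=(P[...,2]>.045)&(P[...,2]<.058);F[:,:355]=0;F[:,425:]=0;F[:170]=0;F[205:]=0
print('front',cv2.boxPoints(cv2.minAreaRect(P[F][:,:2].astype(np.float32))),np.median(P[F],0))
L=P[195:215,130:335];print('lids',np.percentile(L[...,2],99),[ (P[200:213,x,:][np.argmax(P[200:213,x,2])]).round(3) for x in (160,190,230,272,312)])
print('mug',P[150,322],'tl',P[187,318],'tl2',P[191,197],'house',P[165,155],P[169,221])
```

```text
162 ((256.6849365234375, 172.4931640625), (11.470032691955566, 18.258419036865234), 69.44395446777344) [0.60444167 0.08824039 0.01590926]
[[0.6131 0.1182 0.016 ]
 [0.6303 0.0706 0.016 ]
 [0.6    0.0598 0.016 ]
 [0.5828 0.1073 0.016 ]] [0.60652898 0.08896384 0.016     ]
((0.6274730563163757, -0.2788861095905304), (0.13038267195224762, 0.15117022395133972), 72.87891387939453) 0.06493234120307496 2581
[[ 0.53604573 -0.3189368 ]
 [ 0.6805168  -0.36344013]
 [ 0.7189004  -0.23883542]
 [ 0.57442933 -0.1943321 ]]
btn [ 0.64611993 -0.28415359  0.0824447 ] 69 [ 0.64526111 -0.28425387  0.0822775 ]
front [[ 0.5173268  -0.31076103]
 [ 0.56830007 -0.32647085]
 [ 0.60618097 -0.20355934]
 [ 0.55520767 -0.18784952]] [ 0.54600271 -0.25141044  0.05431862]
lids 0.17323112623362605 [array([0.501, 0.315, 0.172]), array([0.513, 0.244, 0.165]), array([0.367, 0.026, 1.272]), array([0.507, 0.045, 0.169]), array([ 0.508, -0.052,  0.167])]
mug [ 0.66944301 -0.09436007  0.00569853] tl [ 0.56341266 -0.07986212  0.0144844 ] tl2 [0.55745124 0.25410356 0.01615522] house [0.61021114 0.34215333 0.12039398] [0.61789556 0.18769698 0.0163566 ]
```

```bash
python3 -m crank '[[1,[0,0,0],[0,0,7.5]],[1,[0,0,0],[0,0,7.5]],[1,[0,0,0],[0,0,7.5]],[1,[0,0,0],[0,0,7.5]]]'
python3 - <<'E'
from h import *
print(local([.6466,-.2848,.2]))
E
```

```text
time: 0.55
tool_pos: [0.1242, -0.5356, 0.205]
ee_rot: [-3.141, 0.0, -0.301]
wrist_force: [0.4, -0.5, 0.5]
width: 0.0654
finger_force: 0.0
[ 424.5 -394.5    5.1]
```

```bash
python3 -m crank '[[1,[0.036,-0.033,0],[0,0,0]],[1,[0.036,-0.033,0],[0,0,0]],[1,[0.036,-0.033,0],[0,0,0]],[1,[0.036,-0.033,0],[0,0,0]],[1,[0.036,-0.033,0],[0,0,0]],[1,[0.036,-0.033,0],[0,0,0]],[1,[0.036,-0.033,0],[0,0,0]],[1,[0.036,-0.033,0],[0,0,0]]]'; python3 -m crank '[[1,[0.034,-0.032,0],[0,0,0]],[1,[0.034,-0.032,0],[0,0,0]],[1,[0.034,-0.032,0],[0,0,0]],[1,[0.034,-0.032,0],[0,0,0]],[1,[0,0,0],[0,0,0]],[1,[0,0,0],[0,0,0]]]'
python3 - <<'E'
from h import *
o=robot.get_obs();print(local([.6466,-.2848,.083]),o['joint_positions'],o['wrist_force'])
w=snap('wrist','w1.png');P=depth(w)
B=(P[...,2]>.078)&(P[...,2]<.09)
n,l,st,ce=cv2.connectedComponentsWithStats(B.astype(np.uint8));print(st[1:],[ [P[l==k].mean(0).round(4), np.argwhere(l==k)[:,::-1].mean(0)] for k in range(1,n) if st[k,4]>80])
E
```

```text
time: 1.35
tool_pos: [0.4782, -0.3659, 0.2051]
ee_rot: [3.142, 0.0, -0.296]
wrist_force: [0.9, 0.1, 0.8]
width: 0.002
finger_force: 0.0
time: 1.95
tool_pos: [0.6444, -0.2835, 0.2037]
ee_rot: [3.142, 0.003, -0.294]
wrist_force: [-0.3, 0.2, -0.4]
width: 0.0006
finger_force: 0.0
[  2.8   0.6 120.7] [-4.94639187e-01  4.44102951e-01  9.35193994e-01 -6.61639187e-04
  1.76504842e+00  1.36991361e+00] [-0.25411996  0.22403336 -0.3604184 ]
[[ 264  186   27   26  541]
 [  51  209   76   69 1139]
 [  85  370   83   25  416]
 [  55  388   24    7   87]] [[array([ 0.6488, -0.2861,  0.0829]), array([277.29759704, 198.74676525])], [array([ 0.6599, -0.0921,  0.0823]), array([ 87.15276558, 242.83406497])], [array([ 0.4954, -0.0637,  0.0841]), array([127.07451923, 382.47596154])], [array([0.5012, 0.0063, 0.0821]), array([ 69.02298851, 391.83908046])]]
```

View pics/w1.png

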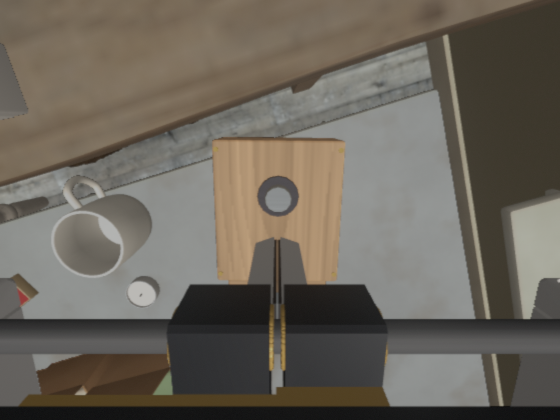

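The wrist view shows the button at (277,198), right below and just ahead of the fingers, with nothing in the way.

```bash
python3 -m crank '[[1,[0.004,0.001,0.03],[0,0,0]],[1,[0,0,0.04],[0,0,0]],[1,[0,0,0.03],[0,0,0]],[1,[0,0,0.012],[0,0,0]],[1,[0,0,0],[0,0,0]],[1,[0,0,0],[0,0,0]]]'; python3 -m crank '[[1,[0,0,0.004],[0,0,0]],[1,[0,0,0.003],[0,0,0]],[1,[0,0,0.001],[0,0,0]],[1,[0,0,0.001],[0,0,0]],[1,[0,0,0],[0,0,0]]]'
```

```text
time: 2.6
tool_pos: [0.6479, -0.2877, 0.0958]
ee_rot: [3.141, -0.003, -0.297]
wrist_force: [-0.6, 0.1, 0.1]
width: 0.0009
finger_force: 0.0
time: 3.1
tool_pos: [0.6476, -0.2865, 0.0844]
ee_rot: [3.142, 0.0, -0.296]
wrist_force: [-0.5, -0.2, -0.0]
width: 0.0005
finger_force: 0.0
```

```bash
python3 -m crank '[[1,[0,0,0.002],[0,0,0]],[1,[0,0,0.001],[0,0,0]],[1,[0,0,0.001],[0,0,0]],[1,[0,0,0],[0,0,0]],[1,[0,0,0],[0,0,0]]]'; python3 -m crank '[[1,[0,0,0.001],[0,0,0]],[1,[0,0,0.001],[0,0,0]],[1,[0,0,0],[0,0,0]],[1,[0,0,0],[0,0,0]]]'
python3 - <<'E'
from h import *
P=depth(snap('wrist'));F=(P[...,2]>.045)&(P[...,2]<.058)&(P[...,0]<.6)&(P[...,1]<-.15);print(F.sum(),P[F].min(0) if F.any() else 0)
P=depth(snap('top'));F=(P[...,2]>.045)&(P[...,2]<.058)&(P[...,0]<.52)&(P[...,0]>.38)&(P[...,1]<-.15);print(F.sum(),P[F].min(0) if F.any() else 0)
E
```

```text
time: 3.6
tool_pos: [0.6478, -0.2866, 0.0808]
ee_rot: [3.141, -0.001, -0.296]
wrist_force: [0.7, 0.4, 1.9]
width: 0.0002
finger_force: 1.0
time: 4.0
tool_pos: [0.6476, -0.2865, 0.0786]
ee_rot: [3.142, 0.0, -0.296]
wrist_force: [0.4, 0.5, 2.2]
width: 0.0006
finger_force: 1.3
58 [ 0.52547584 -0.25384789  0.04500996]
30 [ 0.50982879 -0.20921597  0.0469289 ]
```

```bash
python3 -m crank '[[1,[0,0,0.001],[0,0,0]],[1,[0,0,0],[0,0,0]],[1,[0,0,0],[0,0,0]]]'
python3 - <<'E'
from h import *
P=depth(snap('top'));F=(P[...,2]>.045)&(P[...,2]<.058)&(P[...,0]<.52)&(P[...,0]>.38)&(P[...,1]<-.15);print(F.sum(),P[F].min(0) if F.any() else 0)
E
```

```text
time: 4.4
tool_pos: [0.6475, -0.2865, 0.0776]
ee_rot: [3.141, 0.0, -0.296]
wrist_force: [-0.2, 1.1, 3.5]
width: 0.0004
finger_force: 1.5
36 [ 0.47001758 -0.19169145  0.04722741]
```

```bash
python3 -m crank '[[1,[0,0,-0.02],[0,0,0]],[1,[0,0,-0.05],[0,0,0]],[1,[0,0,-0.05],[0,0,0]],[1,[-0.04,0,-0.02],[0,0,0]],[0,[-0.05,0,0],[0,0,0]],[0,[-0.05,0,0],[0,0,0]],[0,[0,0,0],[0,0,0]],[0,[0,0,0],[0,0,0]]]'
python3 - <<'E'
from h import *
s=snap('wrist');t=snap('top')
cv2.imwrite('pics/p2.png',np.hstack([cv2.resize(s['color'],(480,360)),t['color'][100:280,290:450].repeat(2,0).repeat(2,1)])[:,:,::-1])
E
```

```text
time: 5.25
tool_pos: [0.5128, -0.2454, 0.2169]
ee_rot: [-3.142, 0.0, -0.296]
wrist_force: [0.6, -0.6, 0.3]
width: 0.0288
finger_force: 0.0
```

View pics/p2.png

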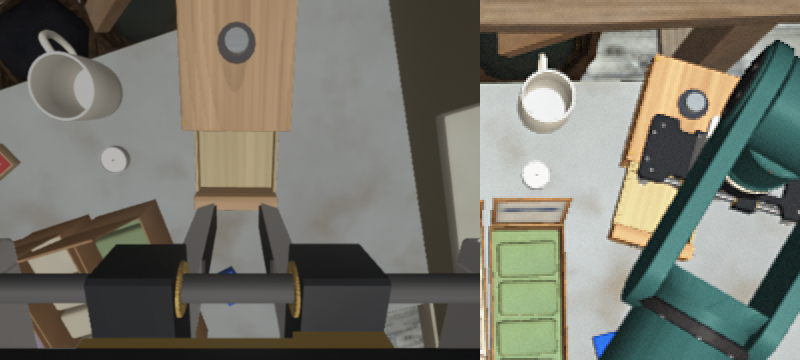

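The tray has popped out. Its front edge is at wrist (236,197) and its empty compartment at (236,160). I'll measure it from here, then work out the move to the matchbox.

Run:
```python
from h import *
s=snap('wrist');P=depth(s);a=np.deg2rad(-17.1);ux=np.array([np.cos(a),np.sin(a)]);uy=np.array([-ux[1],ux[0]]);c=np.array([.6275,-.2789])
L=np.stack([(P[...,:2]-c)@ux,(P[...,:2]-c)@uy,P[...,2]],-1)
ok=(abs(L[...,1])<.08)&(L[...,0]>-.2)&(L[...,0]<-.06)
v=np.mgrid[:420,:560][0]; ok&=v<245
for lo,hi in((.004,.018),(.03,.04),(.048,.06)):
    q=L[ok&(L[...,2]>lo)&(L[...,2]<hi)];
    if len(q):print(lo,len(q),np.percentile(q,2,0).round(4),np.median(q,0).round(4),np.percentile(q,98,0).round(4))
q=L[(L[...,2]>.06)&(L[...,2]<.07)&(abs(L[...,1])<.09)&(abs(L[...,0])<.1)];print('top',np.percentile(q,1,0),np.percentile(q,99,0))
print('box',local([.6065,.089,.12]))
```

```text
0.004 5616 [-0.1583 -0.0496  0.0097] [-0.118   0.0006  0.0113] [-0.0797  0.0499  0.0148]
0.03 759 [-0.159  -0.0545  0.0303] [-0.1328  0.0016  0.0341] [-0.0786  0.0547  0.039 ]
0.048 1293 [-0.174  -0.0512  0.0488] [-0.1641  0.0003  0.055 ] [-0.1582  0.0519  0.0567]
top [-0.07147023 -0.0639371   0.06354334] [0.06559219 0.06274441 0.06941055]
box [ -10.4 -347.6   97.6]
```

```bash
python3 -m crank '[[0,[-0.001,-0.0435,0],[0,0,0]],[0,[-0.001,-0.0435,0],[0,0,0]],[0,[-0.001,-0.0435,0],[0,0,0]],[0,[-0.001,-0.0435,0],[0,0,0]],[0,[-0.001,-0.0435,0],[0,0,0]],[0,[-0.001,-0.0435,0],[0,0,0]],[0,[-0.002,-0.0435,0],[0,0,0]],[0,[-0.002,-0.0435,0],[0,0,0]]]'; python3 -m crank '[[0,[0,0,0],[0,0,-7.4]],[0,[0,0,0],[0,0,-7.4]],[0,[0,0,0],[0,0,-7.4]],[0,[0,0,0],[0,0,-7.4]],[0,[0,0,0],[0,0,-7.4]],[0,[0,0,0],[0,0,0]],[0,[0,0,0],[0,0,0]]]'
cat > m.py <<'E'
from h import *
s=snap('wrist',sys.argv[1]);P=depth(s);hsv=cv2.cvtColor(s['color'],cv2.COLOR_RGB2HSV)
m=((hsv[...,0]<8)|(hsv[...,0]>172))&(hsv[...,1]>140)&(abs(P[...,0]-.6065)<.06)&(abs(P[...,1]-.089)<.06)
r=cv2.minAreaRect(np.argwhere(m)[:,::-1].astype(np.float32));zt=np.median(P[m][:,2]);print(m.sum(),r,zt)
q=np.array([ray(s,*p,zt)[:2] for p in cv2.boxPoints(r)]);print(q.round(4),q.mean(0))
d=q[1]-q[0];e=q[2]-q[1];print(np.linalg.norm(d),np.linalg.norm(e));d=d if np.linalg.norm(d)>np.linalg.norm(e) else e
yaw=np.degrees(np.arctan2(d[1],d[0]))%180-90;print('yaw',yaw,'tool',np.degrees(T()[1].as_euler('xyz'))[2],'local',local([*q.mean(0),.004]))
E
python3 m.py w3.png
```

```text
time: 6.2
tool_pos: [0.6077, 0.0922, 0.2173]
ee_rot: [-3.141, -0.001, -0.295]
wrist_force: [0.5, 0.2, -0.4]
width: 0.094
finger_force: 0.0
time: 6.9
tool_pos: [0.6067, 0.0903, 0.2171]
ee_rot: [3.141, -0.0, 0.348]
wrist_force: [0.6, 0.4, 0.0]
width: 0.0941
finger_force: 0.0
0 ((0.0, 0.0), (0.0, 0.0), 0.0) nan
[[nan nan]
 [nan nan]
 [nan nan]
 [nan nan]] [nan nan]
nan nan
yaw nan tool 19.93110715519446 local [nan nan nan]
  return _methods._mean(a, axis=axis, dtype=dtype,
  ret = ret.dtype.type(ret / rcount)
```

View pics/w3.png

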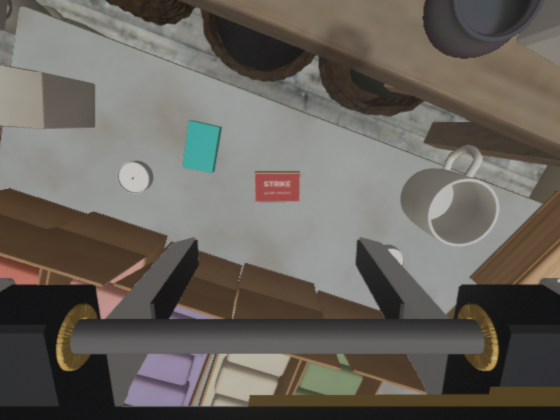

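The box is at (277,186), square to the fingers, and the fingers are clear of the lids. My mask came up empty, so I'll check it.

```bash
python3 - <<'E'
from h import *
s=snap('wrist');P=depth(s);print(s['color'][192,262],cv2.cvtColor(s['color'],cv2.COLOR_RGB2HSV)[192,262],P[192,262],P[186,277],ray(s,277,186,.016))
E
sed -i 's/(abs(P\[...,0\]-.6065)<.06)&(abs(P\[...,1\]-.089)<.06)/(np.mgrid[:420,:560][0]<240)\&(abs(np.mgrid[:420,:560][1]-277)<60)/' m.py; python3 m.py w4.png
```

```text
[155  75  73] [  1 135 155] [0.595487   0.10385677 0.01648678] [0.60842939 0.08934981 0.01591322] [0.60844497 0.08935557 0.016     ]
0 ((0.0, 0.0), (0.0, 0.0), 0.0) nan
[[nan nan]
 [nan nan]
 [nan nan]
 [nan nan]] [nan nan]
nan nan
yaw nan tool 19.97498596914372 local [nan nan nan]
  return _methods._mean(a, axis=axis, dtype=dtype,
  ret = ret.dtype.type(ret / rcount)
```

```bash
sed -i 's/>140)/>100)/' m.py; python3 m.py w5.png
```

```text
1009 ((277.0, 186.5), (44.0, 27.0), 0.0) 0.016720021313354066
[[0.5829 0.1085]
 [0.6139 0.1191]
 [0.6318 0.0701]
 [0.6011 0.0584]] [0.60740503 0.08902791]
0.0328677288013838 0.05213407627470766
yaw 19.968904959632724 tool 19.988694371867226 local [  1.1   1.5 213.4]
```

```bash
python3 -m crank '[[0,[0.001,0.0015,0.04],[0,0,0]],[0,[0,0,0.045],[0,0,0]],[0,[0,0,0.045],[0,0,0]],[0,[0,0,0.04],[0,0,0]],[0,[0,0,0.025],[0,0,0]],[0,[0,0,0.01],[0,0,0]],[0,[0,0,0.005],[0,0,0]],[0,[0,0,0],[0,0,0]]]'; python3 -m crank '[[0.3,[0,0,0],[0,0,0]],[0.5,[0,0,0.002],[0,0,0]],[0.5,[0,0,0],[0,0,0]],[0.5,[0,0,0],[0,0,0]],[0.5,[0,0,0],[0,0,0]]]'
```

```text
time: 7.9
tool_pos: [0.6078, 0.089, 0.0083]
ee_rot: [3.141, -0.001, 0.35]
wrist_force: [0.2, 0.2, 0.4]
width: 0.0938
finger_force: 0.0
time: 8.4
tool_pos: [0.6072, 0.089, 0.0058]
ee_rot: [3.141, -0.0, 0.35]
wrist_force: [-0.4, 0.1, -0.1]
width: 0.0571
finger_force: 0.1
```

```bash
python3 -m crank '[[0.55,[0,0,0],[0,0,0]],[0.55,[0,0,0],[0,0,0]],[0.55,[0,0,0],[0,0,0]]]'
```

```text
time: 8.7
tool_pos: [0.6071, 0.089, 0.0057]
ee_rot: [3.141, -0.0, 0.35]
wrist_force: [0.6, -0.9, 2.2]
width: 0.0546
finger_force: 30.0
```

```bash
python3 -m crank '[[0.55,[0,0,-0.02],[0,0,0]],[0.55,[0,0,-0.04],[0,0,0]],[0.55,[0,0,-0.045],[0,0,0]],[0.55,[0,0,-0.045],[0,0,0]],[0.55,[0,0,-0.045],[0,0,0]],[0.55,[0,0,-0.025],[0,0,0]]]';  python3 -m crank '[[0.55,[0,0,0],[0,0,7.4]],[0.55,[0,0,0],[0,0,7.4]],[0.55,[0,0,0],[0,0,7.4]],[0.55,[0,0,0],[0,0,7.4]],[0.55,[0,0,0],[0,0,7.5]],[0.55,[0,0,0],[0,0,0]]]'
python3 - <<'E'
from h import *
print(local([.514,-.2435,.0175]))
E
```

```text
time: 9.3
tool_pos: [0.6082, 0.0891, 0.2305]
ee_rot: [3.14, -0.006, 0.35]
wrist_force: [0.1, 0.6, 0.4]
width: 0.0545
finger_force: 30.0
time: 9.9
tool_pos: [0.6069, 0.089, 0.2251]
ee_rot: [3.141, 0.001, -0.297]
wrist_force: [-0.1, 0.6, 0.2]
width: 0.0548
finger_force: 30.0
[  8.7 345.  207.7]
```

```bash
python3 -m crank '[[0.55,[0.001,0.03,0],[0,0,0]],[0.55,[0.001,0.045,0],[0,0,0]],[0.55,[0.001,0.045,0],[0,0,0]],[0.55,[0.001,0.045,0],[0,0,0]],[0.55,[0.001,0.045,0],[0,0,0]],[0.55,[0.001,0.045,0],[0,0,0]],[0.55,[0.001,0.045,0],[0,0,0]],[0.55,[0.001,0.045,0],[0,0,0]]]';  python3 -m crank '[[0.55,[0,0,0.03],[0,0,0]],[0.55,[0,0,0.045],[0,0,0]],[0.55,[0,0,0.03],[0,0,0]],[0.55,[0,0,0.02],[0,0,0]],[0.55,[0,0,0],[0,0,0]],[0.55,[0,0,0],[0,0,0]]]'
python3 - <<'E'
from h import *
print(local([.514,-.2435,.0175]))
s=snap('wrist','w6.png')
E
```

```text
time: 10.7
tool_pos: [0.5127, -0.2448, 0.2255]
ee_rot: [3.142, -0.0, -0.294]
wrist_force: [0.9, -0.7, 0.6]
width: 0.0548
finger_force: 30.0
time: 11.3
tool_pos: [0.5136, -0.2432, 0.1008]
ee_rot: [3.142, 0.0, -0.296]
wrist_force: [-0.4, 0.1, 1.4]
width: 0.0548
finger_force: 30.0
[ 0.5  0.1 83.3]
```

View pics/w6.png

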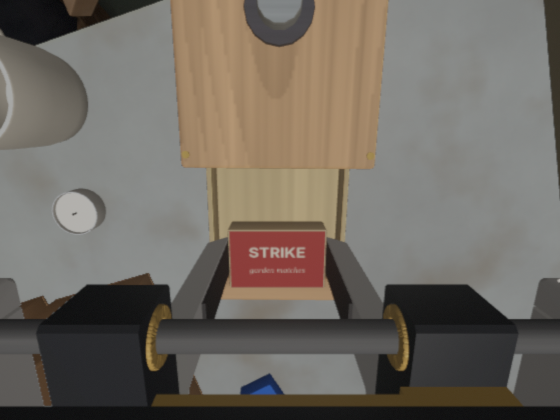

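The box is held label up at (277,258), centred between the tray walls (213 and 345). I'll lower it now.

```bash
python3 -m crank '[[0.55,[0,0,0.03],[0,0,0]],[0.55,[0,0,0.025],[0,0,0]],[0.55,[0,0,0.015],[0,0,0]],[0.55,[0,0,0.008],[0,0,0]],[0.55,[0,0,0],[0,0,0]],[0.55,[0,0,0],[0,0,0]]]';python3 -m crank '[[0.55,[0,0,0.002],[0,0,0]],[0.55,[0,0,0.0015],[0,0,0]],[0.55,[0,0,0],[0,0,0]],[0.55,[0,0,0],[0,0,0]]]'
```

```text
time: 11.95
tool_pos: [0.5145, -0.2438, 0.0239]
ee_rot: [3.141, -0.002, -0.297]
wrist_force: [-0.1, -0.2, 0.1]
width: 0.0548
finger_force: 30.0
time: 12.35
tool_pos: [0.5136, -0.2433, 0.0192]
ee_rot: [3.141, -0.0, -0.297]
wrist_force: [0.4, -0.5, -0.0]
width: 0.0548
finger_force: 30.0
```

```bash
python3 -m crank '[[0.55,[0,0,0.001],[0,0,0]],[0.55,[0,0,0.001],[0,0,0]],[0.55,[0,0,0],[0,0,0]],[0.55,[0,0,0],[0,0,0]]]';python3 -m crank '[[0.36,[0,0,0],[0,0,0]],[0.34,[0,0,0],[0,0,0]],[0.34,[0,0,0],[0,0,0]],[0.34,[0,0,0],[0,0,0]]]'
```

```text
time: 12.75
tool_pos: [0.5135, -0.2432, 0.0169]
ee_rot: [3.142, 0.0, -0.297]
wrist_force: [-0.2, 0.0, 0.1]
width: 0.0545
finger_force: 30.0
time: 13.15
tool_pos: [0.5136, -0.2432, 0.017]
ee_rot: [3.141, -0.0, -0.298]
wrist_force: [0.4, 0.4, 0.4]
width: 0.0622
finger_force: 0.0
```

```bash
python3 -m crank '[[0.34,[0,0,-0.02],[0,0,0]],[0.34,[0,0,-0.03],[0,0,0]],[0.34,[0,0,-0.04],[0,0,0]],[1,[-0.03,0,-0.02],[0,0,0]],[1,[-0.04,0,0],[0,0,0]],[1,[-0.03,0,0],[0,0,0]],[1,[0,0,0],[0,0,0]],[1,[0,0,0],[0,0,0]]]'
python3 - <<'E'
from h import *
s=snap('wrist','w7.png');P=depth(s)
a=np.deg2rad(-17.1);ux=np.array([np.cos(a),np.sin(a)]);uy=np.array([-ux[1],ux[0]]);c=np.array([.6275,-.2789])
L=np.stack([(P[...,:2]-c)@ux,(P[...,:2]-c)@uy,P[...,2]],-1)
q=L[(L[...,2]>.05)&(L[...,2]<.058)&(abs(L[...,1])<.04)&(L[...,0]<-.13)&(L[...,0]>-.2)];print(np.percentile(q,[2,98],0))
p=T()[0];print('tool',(p[:2]-c)@ux,(p[:2]-c)@uy,p[2])
q=L[(L[...,2]>.022)&(L[...,2]<.031)&(abs(L[...,1])<.04)&(L[...,0]<-.08)&(L[...,0]>-.155)];print('box',np.percentile(q,[2,50,98],0))
E
```

```text
time: 13.95
tool_pos: [0.418, -0.2139, 0.1274]
ee_rot: [3.141, -0.002, -0.298]
wrist_force: [-0.6, -1.1, 0.4]
width: 0.0253
finger_force: 0.0
[[-0.17822053 -0.03843949  0.05265329]
 [-0.15891535  0.03836079  0.05671858]]
tool -0.21883404722958083 0.00038941080233262224 0.12733097274155267
box [[-0.13622808 -0.02615486  0.02610793]
 [-0.11859528  0.00038789  0.02772793]
 [-0.101294    0.02631376  0.02932264]]
```

View pics/w7.png

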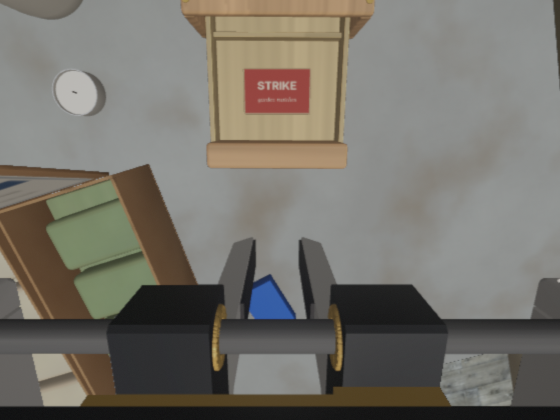

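The box lies flat in the middle of the compartment at (277,91), label up. I'll lower in front of the panel and push.

```bash
python3 -m crank '[[1,[0,0,0.03],[0,0,0]],[1,[0,0,0.04],[0,0,0]],[1,[0,0,0.025],[0,0,0]],[1,[0,0,0.01],[0,0,0]],[1,[0.012,0,0],[0,0,0]],[1,[0.008,0,0],[0,0,0]],[1,[0.003,0,0],[0,0,0]],[1,[0,0,0],[0,0,0]]]'; python3 -m crank '[[1,[0.003,0,0],[0,0,0]],[1,[0.003,0,0],[0,0,0]],[1,[0.003,0,0],[0,0,0]],[1,[0.003,0,0],[0,0,0]],[1,[0.003,0,0],[0,0,0]],[1,[0.003,0,0],[0,0,0]],[1,[0.003,0,0],[0,0,0]],[1,[0.003,0,0],[0,0,0]]]';  cat > l.py <<'E'
from h import *
a=np.deg2rad(-17.1);ux=np.array([np.cos(a),np.sin(a)]);p=T()[0];print('tool lx',((p[:2]-[.6275,-.2789])@ux).round(4),'F',(-np.array(robot.get_obs()['wrist_force'])[:2]@ux).round(2))
E
python3 l.py
```

```text
time: 14.8
tool_pos: [0.4418, -0.2216, 0.0236]
ee_rot: [3.141, -0.003, -0.297]
wrist_force: [-0.2, 0.1, -0.1]
width: 0.0005
finger_force: 0.0
time: 15.6
tool_pos: [0.4628, -0.2278, 0.0219]
ee_rot: [3.141, 0.0, -0.298]
wrist_force: [-3.7, 0.3, 2.3]
width: 0.0006
finger_force: 2.0
tool lx -0.1724 F 3.63
```

```bash
python3 -m crank '[[1,[0.004,0,0],[0,0,0]],[1,[0.004,0,0],[0,0,0]],[1,[0.004,0,0],[0,0,0]],[1,[0.004,0,0],[0,0,0]],[1,[0.004,0,0],[0,0,0]],[1,[0.004,0,0],[0,0,0]],[1,[0.004,0,0],[0,0,0]],[1,[0.004,0,0],[0,0,0]]]'; python3 l.py; python3 -m crank '[[1,[0.004,0,0],[0,0,0]],[1,[0.004,0,0],[0,0,0]],[1,[0.004,0,0],[0,0,0]],[1,[0.003,0,0],[0,0,0]],[1,[0.002,0,0],[0,0,0]],[1,[0.001,0,0],[0,0,0]]]'; python3 l.py
```

```text
time: 16.4
tool_pos: [0.4936, -0.2374, 0.0219]
ee_rot: [3.141, 0.0, -0.298]
wrist_force: [-4.4, -0.7, 2.8]
width: 0.0005
finger_force: 2.3
tool lx -0.1402 F 3.98
time: 17.0
tool_pos: [0.5108, -0.2427, 0.0219]
ee_rot: [3.141, -0.0, -0.298]
wrist_force: [-4.8, -0.5, 1.7]
width: 0.0002
finger_force: 2.1
tool lx -0.1222 F 4.42
```

```bash
python3 -m crank '[[1,[0.003,0,0],[0,0,0]],[1,[0.003,0,0],[0,0,0]],[1,[0.003,0,0],[0,0,0]],[1,[0.003,0,0],[0,0,0]],[1,[0.002,0,0],[0,0,0]],[1,[0.001,0,0],[0,0,0]]]' |grep force; python3 l.py; python3 -m crank '[[1,[0.001,0,0],[0,0,0]],[1,[0.001,0,0],[0,0,0]]]'|grep force; python3 l.py;python3 -m crank '[[1,[0.001,0,0],[0,0,0]],[1,[0.001,0,0],[0,0,0]]]'|grep force; python3 l.py
python3 - <<'E'
from h import *
for n in('top','scene'):
    P=depth(snap(n));B=(P[...,2]>.07)&(P[...,2]<.09)&(np.hypot(P[...,0]-.6482,P[...,1]+.2858)<.011);print(n,B.sum(),np.median(P[B],0) if B.any() else 0)
E
```

```text
wrist_force: [-5.8, -1.0, 1.9]
finger_force: 2.3
tool lx -0.1074 F 5.27
wrist_force: [-5.6, -1.6, 2.0]
finger_force: 2.3
tool lx -0.1055 F 4.92
wrist_force: [-6.3, -1.0, 2.9]
finger_force: 3.0
tool lx -0.104 F 5.74
top 14 [ 0.65304058 -0.27996224  0.08122027]
scene 3 [ 0.65303859 -0.28482588  0.08065562]
```

```bash
cat >> l.py <<'E'
P=depth(snap('wrist'));B=(P[...,2]>.067)&(P[...,2]<.09)&(np.hypot(P[...,0]-.648,P[...,1]+.2855)<.01);print('btn',B.sum(),np.median(P[B],0)[2] if B.any() else 0)
E
python3 l.py; python3 -m crank '[[1,[0.001,0,0],[0,0,0]],[1,[0.001,0,0],[0,0,0]]]'|grep force; python3 l.py;python3 -m crank '[[1,[0.001,0,0],[0,0,0]],[1,[0.001,0,0],[0,0,0]]]'|grep force; python3 l.py
```

```text
tool lx -0.1039 F 4.62
btn 0 0
wrist_force: [-6.5, -0.0, 3.5]
finger_force: 3.3
tool lx -0.1022 F 6.19
btn 46 0.08068779406432317
wrist_force: [-7.6, -0.7, 3.7]
finger_force: 3.5
tool lx -0.1005 F 7.08
btn 300 0.07955591538364144
```

```bash
python3 -m crank '[[1,[0.001,0,0],[0,0,0]],[1,[0,0,0],[0,0,0]]]'|grep wrist; python3 l.py;python3 -m crank '[[1,[0.001,0,0],[0,0,0]],[1,[0,0,0],[0,0,0]]]'|grep wrist; python3 l.py
```

```text
wrist_force: [-6.9, 0.3, 3.8]
tool lx -0.0993 F 6.65
btn 521 0.07871505582192351
wrist_force: [-5.9, -0.7, 2.4]
tool lx -0.0977 F 5.39
btn 820 0.07809614868861836
```

```bash
python3 -m crank '[[1,[0,0,0],[0,0,0]]]'|grep wrist; python3 l.py;python3 -m crank '[[1,[0.001,0,0],[0,0,0]],[1,[0,0,0],[0,0,0]]]'|grep wrist; python3 l.py
```

```text
wrist_force: [-5.8, -1.6, 1.6]
tool lx -0.0976 F 5.03
btn 843 0.07811110989108587
wrist_force: [-4.7, -1.1, 1.9]
tool lx -0.0965 F 4.2
btn 1035 0.07809100847397811
```

```bash
python3 -m crank '[[1,[0.001,0,0],[0,0,0]],[1,[0,0,0],[0,0,0]]]'|grep wrist; python3 l.py;python3 -m crank '[[1,[0.001,0,0],[0,0,0]],[1,[0,0,0],[0,0,0]]]'|grep wrist; python3 l.py
```

```text
wrist_force: [-3.4, -1.0, -0.0]
tool lx -0.0952 F 2.94
btn 1040 0.08336202719835326
wrist_force: [-3.5, -0.4, 0.1]
tool lx -0.0944 F 3.27
btn 1209 0.08337987384640289
```

Clicked: the button jumped up to 0.083 and the force dropped to 3 N. I'll back off slowly, then check.

```bash
python3 -m crank '[[1,[-0.002,0,0],[0,0,0]],[1,[-0.002,0,0],[0,0,0]],[1,[-0.002,0,0],[0,0,0]],[1,[-0.003,0,0],[0,0,0]],[1,[-0.004,0,0],[0,0,0]],[1,[-0.01,0,0],[0,0,0]],[1,[-0.03,0,0],[0,0,0]],[1,[-0.03,0,0],[0,0,0]]]'; python3 -m crank '[[1,[-0.02,0,-0.03],[0,0,0]],[1,[0,0,-0.05],[0,0,0]],[1,[0,0,-0.05],[0,0,0]],[1,[0,0,0],[0,0,0]],[1,[0,0,0],[0,0,0]]]'
python3 - <<'E'
from h import *
s=snap('wrist','w8.png')
P=depth(s);a=np.deg2rad(-17.1);ux=np.array([np.cos(a),np.sin(a)]);uy=np.array([-ux[1],ux[0]])
d=P[...,:2]-[.6275,-.2789];L=np.stack([d@ux,d@uy,P[...,2]],-1)
q=L[(L[...,2]>.05)&(L[...,2]<.058)&(abs(L[...,1])<.04)&(L[...,0]<-.06)&(L[...,0]>-.2)];print(np.percentile(q,[2,98],0))
E
```

```text
time: 20.85
tool_pos: [0.4577, -0.2259, 0.0223]
ee_rot: [3.142, -0.002, -0.297]
wrist_force: [-0.1, 0.5, 0.5]
width: 0.0005
finger_force: 0.0
time: 21.35
tool_pos: [0.4397, -0.2207, 0.1541]
ee_rot: [3.14, -0.005, -0.297]
wrist_force: [0.9, 0.1, -0.6]
width: 0.0006
finger_force: 0.0
[[-0.09369592 -0.03827357  0.05230647]
 [-0.07416176  0.03845669  0.05682718]]
```

View pics/w8.png

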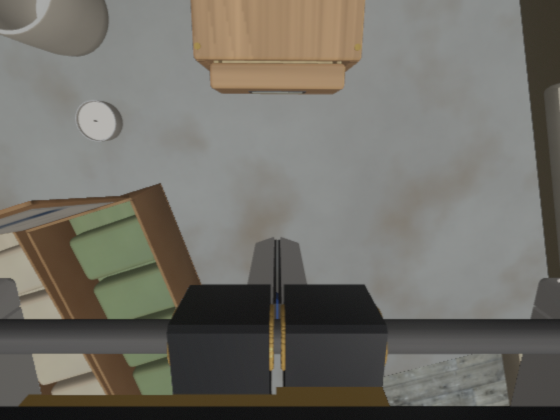

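The tray is shut at its resting place: its front panel, at (277,78), stands 20 mm proud of the unit. The arm is clear of everything.

```bash
python3 -c "
from bench import robot
print(robot.close_job())"
```

```text
the job is handed in; nothing more can be done
None
```

The matchbox is in the tray's front compartment, flat and printed side up, and the tray clicked and is holding itself shut; contact forces read at most about 8 N, the job was handed in at about 21 s, and the arm touched none of the other objects.

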